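Take the swinging tub off its stand and box it

ROBOT

A 6-joint arm with a two-finger parallel gripper is mounted at the origin on the work surface. World frame = base frame: x ahead of the robot, y to its left, z up, the work surface at z = 0. Lengths are in m, angles in degrees, forces in N, time in s.
With the tool pointing down it reaches from about 0.325 to 0.9 m from the base axis. Payload 6.1 kg.
Tool frame: the origin (TCP) lies midway between the tips of the shut fingers; the grasp point (between the pads) lies 19 mm behind it; z points along the fingers, y is the line along which they close (so a half turn about z gives the same grasp; the last joint's range is limited). The gripper opens to 87 mm and grips with 3 to 60 N. Pads are 19 mm wide; open, the fingers measure 117 mm over their backs; the gripper's body (75 mm by 190 mm) begins 51 mm behind the grasp point.
Start: joints at [70.067, 12.628, 87.462, -0, 79.91, -7.225], TCP at [0.137, 0.61, 0.223] pointing down, gripper open.
Joint ranges: [-170.65, 170.65], [-52.31, 119.04], [5.05, 147.46], [-71.25, 251.25], [11.57, 151.72], [-153.62, 153.62]. Speed limits (degrees/s): [147.25, 147.25, 172.46, 180, 180, 180].

INTERFACE

Orientations are given as [roll, pitch, yaw] about the fixed x, y, z axes, in that order (R = Rz(yaw) Ry(pitch) Rx(roll)).
In Python, from workcell import bot gives the robot as it stands.
- The arm moves only by the tool jog_arm, never from a script. Its argument "series" is a list that holds one entry, the list of rows, each a list of 7 numbers: the finger opening in mm, from 0 to 87, then the shift along the tool's x, y, z in mm, then the turn, a rotation vector about the tool's x, y, z in rad. In form: [[[grip, tx, ty, tz, wx, wy, wz], ...]]. A call has exactly 8 rows; each row shifts and turns the commanded pose from where the row before left it, along the tool's axes as they then stand; what a row does not reach is not made up. A row lasts 1/10 s, in which the tool goes at most 50 mm and 8.59 degrees, less where a joint would pass 70% of its speed; a pose out of reach is approached as far as the arm can. A call is refused whole if a number of a shift passes 50 or a number of a turn 0.15, either way. A call with a gripper value outside its range is refused whole. The fingers move at their own pace and stop on an object; "squeeze" is the grip in N (left out, the last holds). Time passes only in rows, so rows that do not move let the fingers close, or fill a call up. It gives the time, the measured TCP pose, the force, the opening and the grip force at its end, in the units of the state.
- bot.get_obs(): the state, without advancing time (a new reading comes with each control period).
- bot.grab_frame(name): name is "scene" or "side" or "wrist"; returns a dict with "image" (384x512x3 uint8, red, green, blue), "fx", "fy", "cx", "cy" (pixels), "dist_coeffs" ([k1, k2, p1, p2, k3] as OpenCV has them; the pictures are not rectified), "origin" and "attitude" of the camera in the world. Camera axes: x right, y down, z forward; pixel columns grow to the right and rows downward; lengths in m; the calibration is good to about 2 mm. A picture is of the moment at which its call begins. There is no depth.
- bot.finish_job(): hands the job in; it is judged then, once.
The state is a dict: "time_s": time; "joint_pos": joint angles; "dq": joint speeds; "joint_torque": joint torques, N m; "tcp_pos": TCP position; "tool_rot": TCP orientation; "ft_force": force on the tool from outside, world axes, zero at the start; "wrist_torque": the same for the moment, N m; "grip_width": opening from 0.0 (shut) to 1.0 (fully open); "grip_force": force on a finger pad.
Only numpy, scipy, OpenCV 4.12 (cv2) and the standard library are available. Lean on these libraries where they do the work, as an engineer would, in place of code of your own. Each camera call takes 0.05 s, during which the arm holds its last target. There are 200 camera calls.

TASK

Lift the steel tub that swings in the stand up out of its notches and from under the extraction hood, keeping it level and not knocking the hood, and set it right down inside the plywood crate with its wooden discs still in it. Then put the crate's lid on so that it sits home and flush all round. Carry steadily, drop nothing, and leave the sander, the oil bottle, the sanding block and the dark wooden blank where they are.

Things in the scene. Friction and masses are not known exactly. Their poses are not given: they have to be found in the camera images.
- tub_mid (a point): Middle of the loose sheet-steel tub, 42.5 mm above its underside; 0.3 to 0.6 kg. Box 100 (x) by 90 (y) by 85 mm high, 3 mm walls, open at the top (z). Two 12 mm trunnion pins stick out along +y and -y, 65 mm above the underside, with 22 mm collars at their ends (156 mm over all). It starts hanging by them, 30 mm above the bench, free to swing, its x along the stand's x.
- tub_grip (a point): Centre of the level round wooden grip of the tub's rigid bail: 16 mm thick, 64 mm long along the tub's y, between two 10 mm legs at y = +-43 mm. It lies straight above the tub's middle by 92.5 mm (135 mm above the tub's underside, 50 mm above its rim).
- stand: Fixed steel stand, origin on the bench under its centre. Base 170 (x) by 190 (y) by 10 mm; two cheeks 55 mm (x) by 8 mm at y = +-62 mm, each with an open notch at its top centre, 15 mm wide, floor at 89 mm, horns up to 113 mm: lifted more than 24 mm, the tub's pins are free. Its -x side (towards the robot) is open: the lifted tub can be drawn out that way.
- hood: Fixed extraction hood, origin on the bench within 3 mm of the stand's, same axes. Flat mouth over x = 25 to 120, y = +-70 mm, underside 305 mm up (140 mm over the tub's grip); duct to 356 mm; post at x = 132 to 158. It blocks a hand coming straight down: reach under from -x leaning 35 to 40 degrees, lift 30 to 40 mm, draw the tub 100 mm or more to -x before going higher.
- crate: Fixed open plywood crate, origin on the bench under its centre; outside 136 (x) by 192 (y) by 128 mm high, walls and floor 6 mm. The tub fits only with its pins along the crate's y (either way round); right down, its grip's centre is 141 mm above the bench, 13 mm above the crate's rim.
- lid_mid (a point): Middle of the loose plywood cap lid, 0.2 to 0.45 kg, 136 (x) by 192 (y) by 36 mm, z out of its top; 18 mm above its skirt's lower edge. Hollow below, 28 mm deep, room for the bail of a tub that is right down. Four rounded rails reach 9 mm below the skirt and enter the crate's mouth with 5 mm play, x and y along the crate's (either way round). Seated, this point is 146 mm above the bench.
- lid_handle (a point): Centre of the lid's round wooden handle: 16 mm thick, along the lid's y, 30 mm free under it, on two blocks at y = +-50 mm. It lies straight above the lid's middle by 56 mm. At the start the lid lies flat on the bench on its rails.
- disc0_center (a point): Centre of the lower of two loose turned wooden discs stacked in the tub, 68 mm across, 18 mm thick.
- disc1_center (a point): Centre of the upper disc in the tub, the same size.
- sander: Bystander: black and yellow palm sander, 124 mm across, 108 mm high, with a stub reaching 105 mm to its +x; origin under its centre.
- oil: Bystander: oil bottle 66 mm across, 150 mm high; origin under its centre.
- sandblock: Bystander: sanding block 110 by 62 by 34 mm; origin under its centre.
- blank: Bystander: dark wooden disc 90 mm across, 25 mm thick; origin under its centre.

How it is judged:
By the outcome, as a careful person would: the job done as asked, in the order asked, and still so for the second after the job is handed in, with the robot touching nothing.
It also fails if it takes over 70 s, if anything falls off the work surface, if the arm or the gripper's body presses on something with over 40 N, if the wrist force passes 120 N, or if a joint passes its speed limit or range.

## Working session

There is one attempt and no reset: what is moved stays moved. The work goes in short steps, Python scripts to look and compute and a tool call to move; the robot and the scene stay as the last step left them, time stands still between calls to the robot, and variables do not carry over. Pictures are saved under pics/ and viewed, at most 10 in all, crops included, and the job is handed in when it is done.

Besides the shell and the picture viewer there is one more tool, called after "Call:" as name(argument=value, ...) on one line, values as JSON. jog_arm: Moves the arm, as the interface text tells. Its arguments: {"type":"object","properties":{"series":{"type":"array"},"squeeze":{"type":"number"}},"required":["series"]}

```bash
mkdir -p pics; ls; cat > h.py <<'E'
import numpy as np,cv2
from scipy.spatial.transform import Rotation as R
from workcell import bot
def grab(n,save=None):
    f=bot.grab_frame(n)
    if save: cv2.imwrite('pics/'+save,f['image'][:,:,::-1])
    return f
E
python3 - <<'E'
from h import *
f=grab('scene','s0.png');g=grab('side','d0.png')
for a in (f,g): print({k:v for k,v in a.items() if k!='image'})
import pickle;pickle.dump((f,g),open('f0.pkl','wb'))
o=bot.get_obs();print(o)
im=np.hstack([f['image'],g['image']]);
E
```

```text
pics
{'fx': 354.2073653771077, 'fy': 354.2073653771077, 'cx': 254.39919860890262, 'cy': 196.47279859670655, 'dist_coeffs': array([-0.00095577,  0.        ,  0.        ,  0.        ,  0.        ]), 'origin': array([1.36580184, 0.37909358, 0.65504035]), 'attitude': array([-120.49324426,   -1.26732128,  116.88766084])}
{'fx': 461.77552863381504, 'fy': 461.77552863381504, 'cx': 249.99907559686596, 'cy': 198.72412735821072, 'dist_coeffs': array([-0.00682279,  0.        ,  0.        ,  0.        ,  0.        ]), 'origin': array([0.33878695, 0.9019327 , 0.71549492]), 'attitude': array([-122.8486541 ,   -0.6755818 , -165.61424388])}
{'time_s': 0.1, 'joint_pos': array([ 7.00662133e+01,  1.26712569e+01,  8.75189716e+01,  2.92216923e-04,
        7.99093004e+01, -7.22456219e+00]), 'dq': array([-0.04881444, -0.0834845 , -0.15717962,  0.00422203,  0.1541011 ,
       -0.02562974]), 'joint_torque': array([ 1.83830787e-03, -4.95949638e+01, -3.88521230e+01,  7.02388608e-02,
        5.14700089e-02, -5.39510802e-05]), 'tcp_pos': array([0.13730999, 0.60916516, 0.22154307]), 'tool_rot': array([-1.79901298e+02, -1.28019152e-02,  1.67290713e+02]), 'ft_force': array([ 0.32363686, -1.59030065,  0.02660473]), 'wrist_torque': array([-0.02975001,  0.01459648, -0.05586933]), 'grip_force': 0.0, 'grip_width': 0.998062912118031}
```

View pics/s0.png

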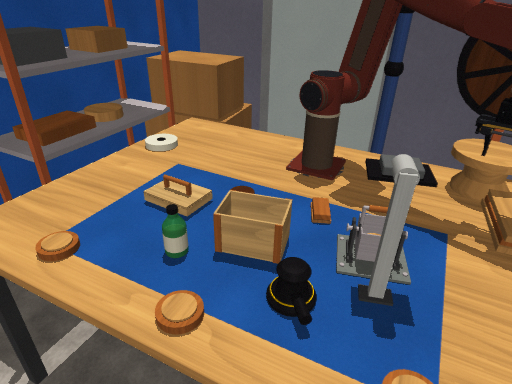

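View pics/d0.png

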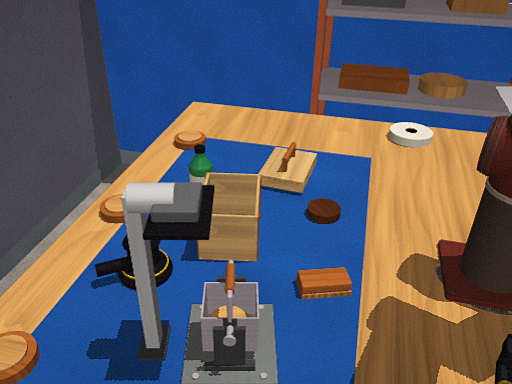

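The scene view has the stand at (372,240), crate at (253,228) and lid at (178,193). In the side view they are at (230,320), (230,215) and (288,170). I'll enlarge the key areas to get accurate corners.

```bash
python3 - <<'E'
import pickle,cv2,numpy as np
f,g=pickle.load(open('f0.pkl','rb'))
def crop(im,x0,y0,w,h,s):
    c=cv2.resize(im[y0:y0+h,x0:x0+w,::-1],None,fx=s,fy=s,interpolation=cv2.INTER_CUBIC)
    for x in range((x0+9)//10*10,x0+w,10):
        cv2.line(c,((x-x0)*s,0),((x-x0)*s,12 if x%50 else 25),(0,255,255),1)
        if x%20==0: cv2.putText(c,str(x),((x-x0)*s,22),0,.35,(255,255,255),1)
    for y in range((y0+9)//10*10,y0+h,10):
        cv2.line(c,(0,(y-y0)*s),(12,(y-y0)*s),(0,255,255),1)
        if y%20==0: cv2.putText(c,str(y),(12,(y-y0)*s),0,.35,(255,255,255),1)
    return c
cv2.imwrite('pics/c1.png',crop(g['image'],120,138,200,148,4)[:592])
cv2.imwrite('pics/c2.png',crop(g['image'],120,240,200,144,4))
cv2.imwrite('pics/c3.png',crop(f['image'],138,170,160,120,5))
E
```

```text
(no output)
```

View pics/c1.png

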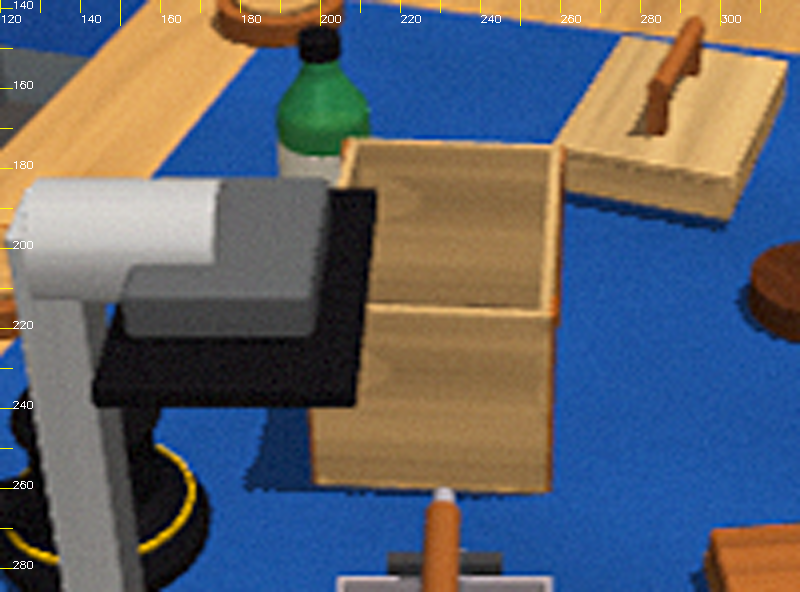

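View pics/c2.png

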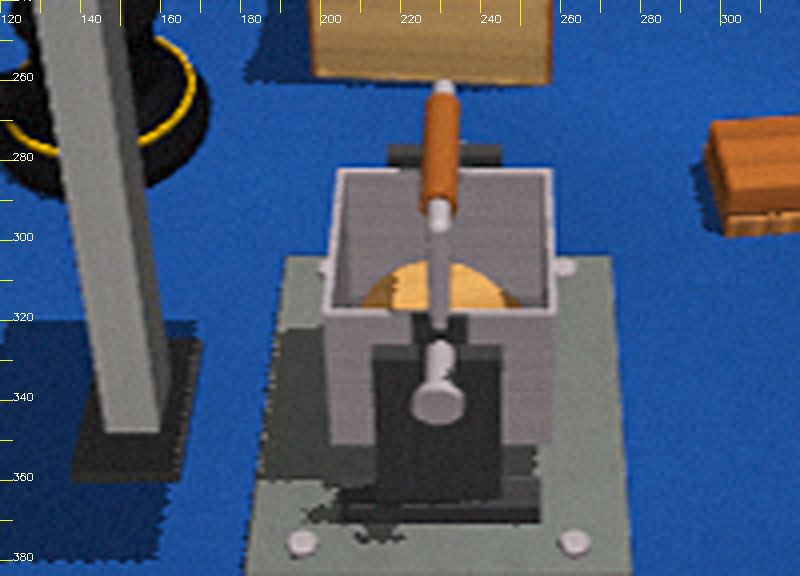

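View pics/c3.png

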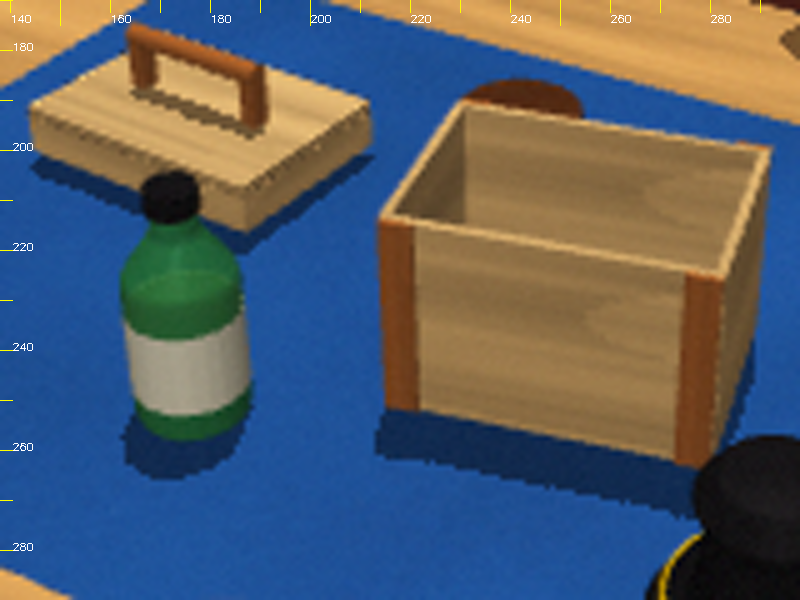

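Side crop: tub grip runs (231,264)–(230,294), stand base's far corners are (192,304) and (273,304), and the lid top corners are (275,147), (317,153), (302,182) and (260,174). Scene crop: crate rim corners are (214,214), (282,226), (292,200) and (231,190).

```bash
cat >> h.py <<'E'
def ray(f,p):
    K=np.array([[f['fx'],0,f['cx']],[0,f['fy'],f['cy']],[0,0,1]])
    u=cv2.undistortPoints(np.array([p],float).reshape(-1,1,2),K,f['dist_coeffs']).reshape(-1,2)
    return R.from_euler('xyz',f['attitude'],degrees=True).apply(np.c_[u,np.ones(len(u))])
def plane(f,p,z):
    d=ray(f,p);o=f['origin'];return o+d*((z-o[2])/d[:,2])[:,None]
def proj(f,P):
    c=R.from_euler('xyz',f['attitude'],degrees=True).inv().apply(np.atleast_2d(P)-f['origin'])
    return c[:,:2]/c[:,2:]*f['fx']+[f['cx'],f['cy']]
E
python3 - <<'E'
from h import *
import pickle;f,g=pickle.load(open('f0.pkl','rb'))
np.set_printoptions(precision=4,suppress=True)
def s(n,c,p,z):
    q=plane(c,p,z)[:,:2];print(n,q.tolist() and q.round(4).tolist(),'mean',q.mean(0),'edge ang',[round(float(np.degrees(np.arctan2(*(q[(i+1)%len(q)]-q[i])[::-1]))),1) for i in range(len(q))],'len',[round(float(np.linalg.norm(q[(i+1)%len(q)]-q[i])),3) for i in range(len(q))])
s('crate scene',f,[(214.2,213.6),(282,225.6),(292,199.6),(230.8,190)],.128)
s('crate side',g,[(259.2,216.3),(261.3,175),(206.5,173)],.128)
s('crate side bot',g,[(198.5,259),(257.5,261)],0)
s('lid scene',f,[(144.4,190.8),(187,207.6),(212,189.6)],.045)
s('lid side',g,[(274.7,147),(316.7,153.5),(302.5,182.5),(260,173.7)],.045)
s('lidh scene',f,[(164.6,175.6),(190.4,183.6)],.089)
s('lidh side',g,[(293.7,143),(284,160.5)],.089)
s('stand',g,[(191.7,304),(272.7,304),(278,384),(181.2,384)],.01)
s('grip',g,[(230.7,263.7),(230,293.7)],.168)
s('rim',g,[(204.2,282.5),(258,282.5),(259,318.2),(200.7,318.2)],.115)
s('hood',g,[(143.2,239.7),(208.7,239.7),(214,185.5)],.317)
E
```

```text
crate scene [[0.696, -0.0691], [0.6596, 0.114], [0.525, 0.0883], [0.5624, -0.0951]] mean [0.6108 0.0095] edge ang [101.2, -169.2, -78.5, 11.0] len [0.187, 0.137, 0.187, 0.136]
crate side [[0.5207, 0.0829], [0.5581, -0.0969], [0.6958, -0.0693]] mean [ 0.5915 -0.0278] edge ang [-78.2, 11.4, 139.0] len [0.184, 0.14, 0.232]
crate side bot [[0.6582, 0.1142], [0.5214, 0.0845]] mean [0.5898 0.0994] edge ang [-167.8, 12.2] len [0.14, 0.14]
lid scene [[0.5852, -0.4262], [0.6028, -0.2344], [0.4653, -0.2284]] mean [ 0.5511 -0.2963] edge ang [84.8, 177.5, -58.8] len [0.193, 0.138, 0.231]
lid side [[0.5887, -0.427], [0.451, -0.4181], [0.4665, -0.2279], [0.5945, -0.2445]] mean [ 0.5252 -0.3294] edge ang [176.3, 85.3, -7.4, -91.8] len [0.138, 0.191, 0.129, 0.183]
lidh scene [[0.5266, -0.3806], [0.5308, -0.2692]] mean [ 0.5287 -0.3249] edge ang [87.8, -92.2] len [0.111, 0.111]
lidh side [[0.5215, -0.3827], [0.5288, -0.2621]] mean [ 0.5251 -0.3224] edge ang [86.5, -93.5] len [0.121, 0.121]
stand [[0.6188, 0.2643], [0.4561, 0.2206], [0.4076, 0.4041], [0.5701, 0.4472]] mean [0.5132 0.3341] edge ang [-164.9, 104.8, 14.9, -75.1] len [0.168, 0.19, 0.168, 0.189]
grip [[0.5232, 0.2962], [0.5031, 0.3688]] mean [0.5132 0.3325] edge ang [105.5, -74.5] len [0.075, 0.075]
rim [[0.5738, 0.3016], [0.4767, 0.2754], [0.4544, 0.3605], [0.5507, 0.3864]] mean [0.5139 0.331 ] edge ang [-164.9, 104.7, 15.0, -74.8] len [0.101, 0.088, 0.1, 0.088]
hood [[0.6049, 0.4444], [0.517, 0.4204], [0.5553, 0.2796]] mean [0.5591 0.3815] edge ang [-164.7, -74.8, 73.3] len [0.091, 0.146, 0.172]
```

Poses agree between the two views:

| Item | Position (m) | Yaw |
|---|---|---|
| Stand | (.513, .333) | 15° |
| Crate | (.610, .0095) | 11.2° |
| Lid | (.5255, -.327) | about -4° |

Next, a small planner to turn target poses into rows.

```bash
cat >> h.py <<'E'
GRIP=np.array([.513,.3325,.165]);CR=np.array([.610,.0095]);LID=np.array([.5255,-.327])
def att(yaw,lean):  # tool x along object's +y, leaning back to object's -x
    s,c=np.sin(np.radians(lean)),np.cos(np.radians(lean))
    return R.from_euler('z',yaw,degrees=True)*R.from_matrix(np.array([[0,1,0],[c,0,s],[s,0,-c]]).T)
def tcp(g,rot,back=0): return np.array(g)+rot.apply([0,0,.019-back])
def now():
    o=bot.get_obs();return o['tcp_pos'],R.from_euler('xyz',o['tool_rot'],degrees=True)
def plan(start,goals):  # goals: (pos,rot,nrows); same row repeated
    p,r=start
    for q,t,n in goals:
        w=np.round((r.inv()*t).as_rotvec()/n,3);dr=R.from_rotvec(w)
        M=sum((dr**k).as_matrix() for k in range(n))
        s=np.round(np.linalg.solve(M,r.inv().apply(q-p))*1000,1)
        print(n,'x',s.tolist(),w.tolist())
        p=p+r.apply(M@s)/1000;r=r*dr**n
    return p,r
E
python3 - <<'E'
from h import *
r=att(15,38)
p0=tcp(GRIP,r,.13)
plan(now(),[(p0,r,16),(tcp(GRIP,r,.06),r,8)])
g=GRIP;print(p0)
E
```

```text
16 x [-28.1, -0.8, -0.5] [-0.037, -0.022, 0.065]
8 x [-0.1, 0.1, 8.7] [-0.001, -0.001, 0.001]
[0.44699015 0.31481271 0.25246919]
```

Call:
jog_arm(series=[[[50, -28.1, -0.8, -0.5, -0.037, -0.022, 0.065], [50, -28.1, -0.8, -0.5, -0.037, -0.022, 0.065], [50, -28.1, -0.8, -0.5, -0.037, -0.022, 0.065], [50, -28.1, -0.8, -0.5, -0.037, -0.022, 0.065], [50, -28.1, -0.8, -0.5, -0.037, -0.022, 0.065], [50, -28.1, -0.8, -0.5, -0.037, -0.022, 0.065], [50, -28.1, -0.8, -0.5, -0.037, -0.022, 0.065], [50, -28.1, -0.8, -0.5, -0.037, -0.022, 0.065]]])

```text
time_s: 0.9
tcp_pos: [0.3342, 0.5052, 0.2374]
tool_rot: [161.1, 5.2, 136.2]
ft_force: [-0.2, 0.8, 0.4]
grip_width: 0.578
grip_force: 0.0
```

Call:
jog_arm(series=[[[50, -28.1, -0.8, -0.5, -0.037, -0.022, 0.065], [50, -28.1, -0.8, -0.5, -0.037, -0.022, 0.065], [50, -28.1, -0.8, -0.5, -0.037, -0.022, 0.065], [50, -28.1, -0.8, -0.5, -0.037, -0.022, 0.065], [50, -28.1, -0.8, -0.5, -0.037, -0.022, 0.065], [50, -28.1, -0.8, -0.5, -0.037, -0.022, 0.065], [50, -28.1, -0.8, -0.5, -0.037, -0.022, 0.065], [50, -28.1, -0.8, -0.5, -0.037, -0.022, 0.065]]])

```text
time_s: 1.7
tcp_pos: [0.4469, 0.3145, 0.2525]
tool_rot: [142.3, -0.2, 105.3]
ft_force: [0.4, 0.2, 0.4]
grip_width: 0.572
grip_force: 0.0
```

Call:
jog_arm(series=[[[45, 0, 0, 8, 0, 0, 0], [45, 0, 0, 8, 0, 0, 0], [45, 0, 0, 8, 0, 0, 0], [45, 0, 0, 8, 0, 0, 0], [45, 0, 0, 8, 0, 0, 0], [45, 0, 0, 8, 0, 0, 0], [45, 0, 0, 0, 0, 0, 0], [45, 0, 0, 0, 0, 0, 0]]])

```text
time_s: 2.5
tcp_pos: [0.4749, 0.3236, 0.2143]
tool_rot: [142.4, -0.1, 105.4]
ft_force: [-0.2, 0.4, 0.6]
grip_width: 0.513
grip_force: 0.0
```

```bash
python3 - <<'E'
from h import *
f=grab('scene');g=grab('side');w=grab('wrist')
o=bot.get_obs();print(o['tcp_pos'],o['tool_rot'],o['joint_pos'],{k:w[k] for k in('fx','cx','cy','origin','attitude')})
p,r=now();print('expected grip px wrist',proj(w,GRIP), 'grip in tool mm',r.inv().apply(GRIP-p)*1000)
cv2.imwrite('pics/m1.png',np.hstack([np.vstack([w['image'][:,:,::-1],])[:, :400],g['image'][:,100:500,::-1]]))
r2=att(15,38);plan(now(),[(tcp(GRIP,r2),r2,8)])
E
```

```text
[0.4750239  0.3237323  0.21529557] [142.33980071  -0.14770001 105.42776457] [ 32.49959339 -18.78707123 126.23471769 -17.01026607  37.33356239
  27.42124049] {'fx': 321.79519868663664, 'cx': 257.1672690142677, 'cy': 192.50870497565268, 'origin': array([0.36173943, 0.36026316, 0.34525816]), 'attitude': array([166.16056813, -37.67260533,  15.31348727])}
expected grip px wrist [[256.49599476 206.65227264]] grip in tool mm [-1.78040243  0.10010928 63.60441308]
8 x [-0.2, -0.0, 10.3] [-0.001, -0.001, 0.001]
```

View pics/m1.png

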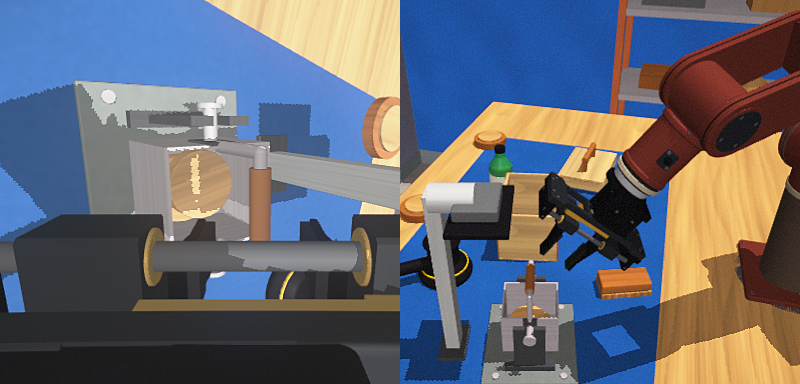

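The wrist view shows the grip at about (260,205) and the upper disc at (200,185). The side view shows the 190 mm side of the gripper body lies along the closing direction, so at 38° its top corner would hit the hood on lifting. A lean of 48° or more clears it, so I'll check the reach at the drawn-back pose first.

```bash
python3 - <<'E'
from h import *
r=att(15,49)
ex=R.from_euler('z',15,degrees=True).apply([1,0,0])
d=plan(now(),[(tcp(GRIP-.1*ex+[0,0,.035],r),r,8)])
print(d[0])
E
```

```text
8 x [-0.1, -6.7, -1.4] [-0.025, -0.001, 0.0]
[0.42997656 0.31057422 0.18724515]
```

Call:
jog_arm(series=[[[45, -0.1, -6.7, -1.4, -0.025, -0.001, 0], [45, -0.1, -6.7, -1.4, -0.025, -0.001, 0], [45, -0.1, -6.7, -1.4, -0.025, -0.001, 0], [45, -0.1, -6.7, -1.4, -0.025, -0.001, 0], [45, -0.1, -6.7, -1.4, -0.025, -0.001, 0], [45, -0.1, -6.7, -1.4, -0.025, -0.001, 0], [45, -0.1, -6.7, -1.4, -0.025, -0.001, 0], [45, -0.1, -6.7, -1.4, -0.025, -0.001, 0]]])

```text
time_s: 3.45
tcp_pos: [0.4298, 0.3106, 0.1875]
tool_rot: [130.8, 0.2, 105.1]
ft_force: [-0.7, 0.5, -0.6]
grip_width: 0.52
grip_force: 0.0
```

```bash
python3 - <<'E'
from h import *
o=bot.get_obs();print(o['tcp_pos'],o['tool_rot'],o['joint_pos'])
r=att(15,49)
plan(now(),[(tcp(GRIP,r,.06),r,8),(tcp(GRIP,r),r,8)])
E
```

```text
[0.42980944 0.31058878 0.18750144] [130.77810952   0.1514709  105.11575479] [ 38.58554658 -27.56129214 140.85170941 -42.9620004   26.41347067
  55.55616752]
8 x [-0.1, 4.9, 4.9] [0.0, 0.0, 0.0]
8 x [0.0, -0.0, 7.5] [0.0, 0.0, 0.0]
```

Pose reached at 49°, so I'll approach and grip.

Call:
jog_arm(series=[[[45, 0, 4.9, 4.9, 0, 0, 0], [45, 0, 4.9, 4.9, 0, 0, 0], [45, 0, 4.9, 4.9, 0, 0, 0], [45, 0, 4.9, 4.9, 0, 0, 0], [45, 0, 4.9, 4.9, 0, 0, 0], [45, 0, 4.9, 4.9, 0, 0, 0], [45, 0, 4.9, 4.9, 0, 0, 0], [45, 0, 4.9, 4.9, 0, 0, 0]]])

```text
time_s: 4.25
tcp_pos: [0.4839, 0.3249, 0.1907]
tool_rot: [130.9, 0.2, 105.1]
ft_force: [-0.1, -0.8, 0.5]
grip_width: 0.516
grip_force: 0.0
```

Call:
jog_arm(series=[[[45, 0, 0, 10, 0, 0, 0], [45, 0, 0, 10, 0, 0, 0], [45, 0, 0, 10, 0, 0, 0], [45, 0, 0, 10, 0, 0, 0], [45, 0, 0, 10, 0, 0, 0], [45, 0, 0, 10, 0, 0, 0], [45, 0, 0, 0, 0, 0, 0], [45, 0, 0, 0, 0, 0, 0]]])

```text
time_s: 5.05
tcp_pos: [0.5271, 0.3364, 0.1511]
tool_rot: [131.0, 0.2, 105.1]
ft_force: [0.0, 0.3, 0.5]
grip_width: 0.52
grip_force: 0.0
```

```bash
python3 - <<'E'
from h import *
o=bot.get_obs();print(o['tcp_pos'],o['tool_rot'],o['ft_force'])
f=grab('scene');g=grab('side')
p,r=now();print('grip in tool',r.inv().apply(GRIP-p)*1000)
cv2.imwrite('pics/m2.png',np.hstack([cv2.resize(f['image'][170:310,320:450,::-1],None,fx=3,fy=3),cv2.resize(g['image'][160:300,170:300,::-1],None,fx=3,fy=3)]))
E
```

```text
[0.52707825 0.33638193 0.15112572] [130.95967175   0.2154263  105.0991746 ] [0.04968124 0.28435467 0.53962752]
grip in tool [ -0.34665804   0.47182484 -19.72743105]
```

View pics/m2.png

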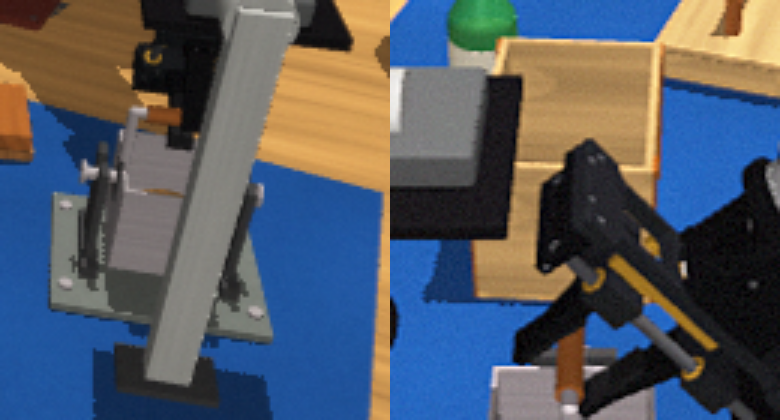

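The fingers straddle the grip, and the gripper body is clear of the hood (side crop: body top (580,150), hood edge (520,160)). Closing and lifting 32 mm.

Call:
jog_arm(series=[[[10, 0, 0, 0, 0, 0, 0], [10, 0, 0, 0, 0, 0, 0], [10, 0, 0, 0, 0, 0, 0], [10, 0, 0, 0, 0, 0, 0], [10, 0, 0, 0, 0, 0, 0], [10, 0, 0, 0, 0, 0, 0], [10, 0, 0, 0, 0, 0, 0], [10, 0, 0, 0, 0, 0, 0]]], squeeze=40)

```text
time_s: 5.95
tcp_pos: [0.5278, 0.337, 0.1528]
tool_rot: [130.8, 0.2, 105.1]
ft_force: [0.5, -0.4, 5.2]
grip_width: 0.171
grip_force: 40.0
```

Call:
jog_arm(series=[[[10, 0, 1.5, -1.3, 0, 0, 0], [10, 0, 3, -2.6, 0, 0, 0], [10, 0, 3, -2.6, 0, 0, 0], [10, 0, 3, -2.6, 0, 0, 0], [10, 0, 3, -2.6, 0, 0, 0], [10, 0, 3, -2.6, 0, 0, 0], [10, 0, 3, -2.6, 0, 0, 0], [10, 0, 1.5, -1.3, 0, 0, 0]]])

```text
time_s: 6.75
tcp_pos: [0.5271, 0.3367, 0.1799]
tool_rot: [130.9, 0.2, 105.1]
ft_force: [0.4, 0.3, -4.6]
grip_width: 0.172
grip_force: 40.0
```

Call:
jog_arm(series=[[[10, 0, 1.5, -1.3, 0, 0, 0], [10, 0, 1.5, -1.3, 0, 0, 0], [10, 0, 0.8, -0.6, 0, 0, 0], [10, 0, 0, 0, 0, 0, 0], [10, 0, 0, 0, 0, 0, 0], [10, 0, 0, 0, 0, 0, 0], [10, 0, 0, 0, 0, 0, 0], [10, 0, 0, 0, 0, 0, 0]]])

```text
time_s: 7.55
tcp_pos: [0.5271, 0.3366, 0.1841]
tool_rot: [130.9, 0.2, 105.1]
ft_force: [-0.0, 0.3, -5.5]
grip_width: 0.169
grip_force: 40.0
```

```bash
python3 - <<'E'
from h import *
o=bot.get_obs();print(o['tcp_pos'],o['tool_rot'],o['ft_force'],o['wrist_torque'])
f=grab('scene');g=grab('side')
cv2.imwrite('pics/m3.png',np.hstack([cv2.resize(f['image'][170:310,320:450,::-1],None,fx=3,fy=3),cv2.resize(g['image'][200:380,150:280,::-1],None,fx=3,fy=3)[:420]]))
E
```

```text
[0.52708967 0.33661457 0.18408928] [130.92645943   0.20015883 105.10420322] [-0.02482449  0.28753733 -5.49233447] [-0.33633471  1.09965471  0.03083326]
```

View pics/m3.png

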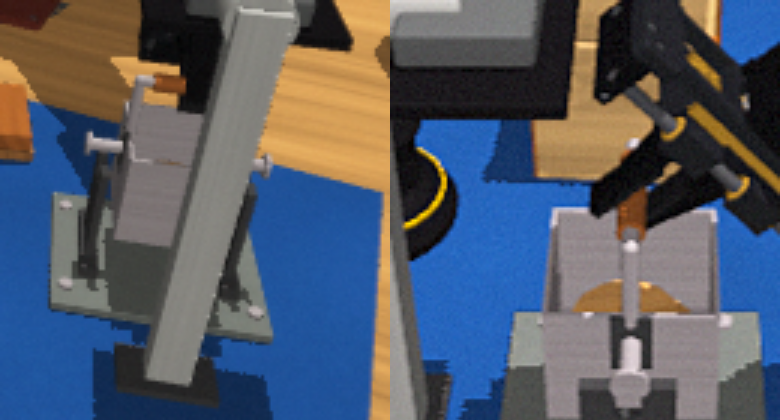

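Tub is free, level, pins about 7 mm above the horns, and the hood is clear. Drawing it out.

Call:
jog_arm(series=[[[10, 0, -2.6, -3, 0, 0, 0], [10, 0, -5.2, -6, 0, 0, 0], [10, 0, -7.2, -8.3, 0, 0, 0], [10, 0, -7.2, -8.3, 0, 0, 0], [10, 0, -7.2, -8.3, 0, 0, 0], [10, 0, -7.2, -8.3, 0, 0, 0], [10, 0, -7.2, -8.3, 0, 0, 0], [10, 0, -7.2, -8.3, 0, 0, 0]]])

```text
time_s: 8.45
tcp_pos: [0.4507, 0.316, 0.184]
tool_rot: [130.9, 0.2, 105.1]
ft_force: [-0.2, -0.7, -5.7]
grip_width: 0.169
grip_force: 40.0
```

Call:
jog_arm(series=[[[10, 0, -6.5, -7.5, 0, 0, 0], [10, 0, -5.2, -6, 0, 0, 0], [10, 0, -2.6, -3, 0, 0, 0], [10, 0, -1, -1.2, 0, 0, 0], [10, 0, 0, 0, 0, 0, 0], [10, 0, 0, 0, 0, 0, 0], [10, 0, 0, 0, 0, 0, 0], [10, 0, 0, 0, 0, 0, 0]]])

```text
time_s: 9.25
tcp_pos: [0.4296, 0.3102, 0.1842]
tool_rot: [130.9, 0.2, 105.1]
ft_force: [0.2, -0.3, -4.5]
grip_width: 0.169
grip_force: 40.0
```

```bash
python3 - <<'E'
from h import *
o=bot.get_obs();print(o['tcp_pos'],o['tool_rot'],o['joint_pos'],o['ft_force'],o['grip_width'])
E=R.from_euler('z',15,degrees=True)
r=att(15,49);r2=att(11.2,49)
p,_=now()
g0=GRIP+[0,0,.0315]
plan(now(),[(tcp(GRIP+E.apply([-.08,-.16,.08]),r,0),r,12),(tcp([*CR,.29],r2),r2,12)])
# handle grip in world now
g=grab('side');h=cv2.cvtColor(g['image'],cv2.COLOR_RGB2HSV)
cv2.imwrite('pics/m4.png',g['image'][:,:,::-1])
E
```

```text
[0.4295771  0.31021797 0.18415113] [130.92794131   0.20506372 105.09291349] [ 38.56797185 -27.18596675 140.94221816 -43.37664494  26.19024632
  56.03200815] [ 0.22019597 -0.30021648 -4.50153772] 0.16863342835808978
12 x [-13.4, 4.1, -1.3] [0.0, 0.0, 0.0]
12 x [-14.6, 8.0, 3.5] [0.0, -0.004, 0.004]
```

View pics/m4.png

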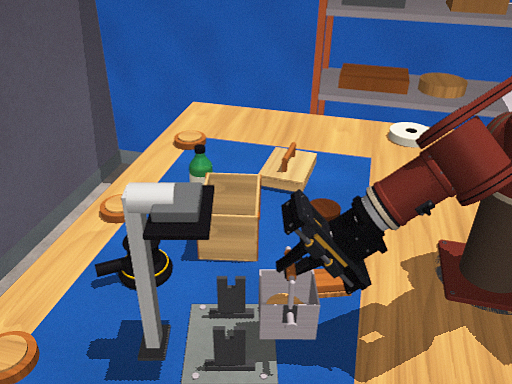

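The tub hangs level at (290,305), clear of the stand at (230,340) and the hood at (180,215); the crate is at (230,215). I'll rise earlier on the way to the crate so its wall is well cleared.

```bash
python3 - <<'E'
from h import *
E=R.from_euler('z',15,degrees=True)
r=att(15,49);r2=att(11.2,49)
plan(now(),[(tcp(GRIP+E.apply([-.09,-.10,.125]),r,0),r,14),(tcp([*CR,.292],r2),r2,22)])
E
```

```text
14 x [-7.2, 5.5, -3.8] [0.0, 0.0, 0.0]
22 x [-10.7, 3.2, 3.6] [0.0, -0.002, 0.002]
```

Call:
jog_arm(series=[[[10, -3.6, 2.7, -1.9, 0, 0, 0], [10, -7.2, 5.5, -3.8, 0, 0, 0], [10, -7.2, 5.5, -3.8, 0, 0, 0], [10, -7.2, 5.5, -3.8, 0, 0, 0], [10, -7.2, 5.5, -3.8, 0, 0, 0], [10, -7.2, 5.5, -3.8, 0, 0, 0], [10, -7.2, 5.5, -3.8, 0, 0, 0], [10, -7.2, 5.5, -3.8, 0, 0, 0]]])

```text
time_s: 10.1
tcp_pos: [0.4486, 0.2592, 0.2341]
tool_rot: [131.0, 0.2, 105.1]
ft_force: [-0.1, 0.2, -6.3]
grip_width: 0.171
grip_force: 40.0
```

Call:
jog_arm(series=[[[10, -7.2, 5.5, -3.8, 0, 0, 0], [10, -7.2, 5.5, -3.8, 0, 0, 0], [10, -7.2, 5.5, -3.8, 0, 0, 0], [10, -7.2, 5.5, -3.8, 0, 0, 0], [10, -7.2, 5.5, -3.8, 0, 0, 0], [10, -7.2, 5.5, -3.8, 0, 0, 0], [10, -3.6, 2.8, -1.9, 0, 0, 0], [10, 0, 0, 0, 0, 0, 0]]])

```text
time_s: 10.9
tcp_pos: [0.4658, 0.2153, 0.2782]
tool_rot: [130.9, 0.2, 105.0]
ft_force: [-0.1, 0.1, -5.6]
grip_width: 0.171
grip_force: 40.0
```

```bash
python3 - <<'E'
from h import *
o=bot.get_obs();print(o['joint_pos'],o['grip_width'],o['ft_force'])
r2=att(11.2,49)
p,r=now();print('grip now',p-r.apply([0,0,.019]),'want',GRIP+R.from_euler('z',15,degrees=True).apply([-.09,-.10,.125]))
plan(now(),[(tcp([*CR,.292],r2),r2,22)])
E
```

```text
[ 17.19567494 -45.06018619 140.00414999  -3.01935544  35.99699757
   3.6939085 ] 0.17118495815218202 [-0.07587873  0.10342775 -5.61042973]
grip now [0.45193795 0.21164965 0.29060619] want [0.45194858 0.2126137  0.29      ]
22 x [-10.6, 3.2, 3.7] [0.0, -0.002, 0.002]
```

Call:
jog_arm(series=[[[10, -5.3, 1.6, 1.8, 0, -0.001, 0.001], [10, -10.6, 3.2, 3.7, 0, -0.002, 0.002], [10, -10.6, 3.2, 3.7, 0, -0.002, 0.002], [10, -10.6, 3.2, 3.7, 0, -0.002, 0.002], [10, -10.6, 3.2, 3.7, 0, -0.002, 0.002], [10, -10.6, 3.2, 3.7, 0, -0.002, 0.002], [10, -10.6, 3.2, 3.7, 0, -0.002, 0.002], [10, -10.6, 3.2, 3.7, 0, -0.002, 0.002]]])

```text
time_s: 11.7
tcp_pos: [0.5208, 0.148, 0.2767]
tool_rot: [131.0, 0.1, 103.9]
ft_force: [-0.6, -0.5, -6.2]
grip_width: 0.171
grip_force: 40.0
```

Call:
jog_arm(series=[[[10, -10.6, 3.2, 3.7, 0, -0.002, 0.002], [10, -10.6, 3.2, 3.7, 0, -0.002, 0.002], [10, -10.6, 3.2, 3.7, 0, -0.002, 0.002], [10, -10.6, 3.2, 3.7, 0, -0.002, 0.002], [10, -10.6, 3.2, 3.7, 0, -0.002, 0.002], [10, -10.6, 3.2, 3.7, 0, -0.002, 0.002], [10, -10.6, 3.2, 3.7, 0, -0.002, 0.002], [10, -10.6, 3.2, 3.7, 0, -0.002, 0.002]]])

```text
time_s: 12.5
tcp_pos: [0.5785, 0.0745, 0.2767]
tool_rot: [131.0, 0.0, 102.6]
ft_force: [0.3, -0.4, -5.0]
grip_width: 0.173
grip_force: 40.0
```

Call:
jog_arm(series=[[[10, -10.6, 3.2, 3.7, 0, -0.002, 0.002], [10, -10.6, 3.2, 3.7, 0, -0.002, 0.002], [10, -10.6, 3.2, 3.7, 0, -0.002, 0.002], [10, -10.6, 3.2, 3.7, 0, -0.002, 0.002], [10, -10.6, 3.2, 3.7, 0, -0.002, 0.002], [10, -7, 2, 2.4, 0, -0.001, 0.001], [10, -3.6, 1.2, 1.3, 0, -0.001, 0.001], [10, 0, 0, 0, 0, 0, 0]]])

```text
time_s: 13.3
tcp_pos: [0.6208, 0.0184, 0.2776]
tool_rot: [130.9, -0.1, 101.6]
ft_force: [0.8, -0.5, -6.2]
grip_width: 0.172
grip_force: 40.0
```

```bash
python3 - <<'E'
from h import *
o=bot.get_obs();print(o['joint_pos'],o['grip_width'],o['ft_force'],o['tool_rot'])
r2=att(11.2,49)
p,r=now();print('grip now',p-r.apply([0,0,.019]))
plan(now(),[(tcp([*CR,.292],r2),r2,1)])
f=grab('scene','v_s.png');g=grab('side','v_d.png')
# grip colour centroids (bail wood, brown) near expected
for c in(f,g):
    e=proj(c,[[*CR,.292]])[0];h=cv2.cvtColor(c['image'],cv2.COLOR_RGB2HSV)
    m=cv2.inRange(h,(5,140,80),(14,255,230));x,y=e.astype(int);mm=np.zeros_like(m);mm[y-25:y+25,x-30:x+30]=m[y-25:y+25,x-30:x+30]
    n,l,s,ce=cv2.connectedComponentsWithStats(mm);print(e,[(s[i].tolist(),ce[i].round(1).tolist()) for i in range(1,n) if s[i][4]>15])
E
```

```text
[-17.57051983 -22.27159234 126.99472989  38.33739913  36.47149272
 -52.51229396] 0.17205716340180077 [ 0.84603588 -0.46530527 -6.19645271] [ 1.30943440e+02 -5.27913441e-02  1.01601663e+02]
grip now [0.60676329 0.01549253 0.29001705]
1 x [-6.6, 2.8, 0.2] [0.001, -0.006, 0.004]
[256.010037   152.10191716] [([245, 149, 9, 7, 48], [249.1, 151.6]), ([262, 151, 9, 7, 49], [265.9, 153.9])]
[229.02609075 130.25360028] [([225, 129, 10, 12, 54], [230.0, 133.8]), ([199, 132, 7, 13, 56], [202.0, 138.6])]
```

Call:
jog_arm(series=[[[10, -1.6, 0.7, 0, 0, -0.002, 0.001], [10, -3.3, 1.4, 0.1, 0.001, -0.002, 0.002], [10, -1.7, 0.7, 0.1, 0, -0.002, 0.001], [10, 0, 0, 0, 0, 0, 0], [10, 0, 0, 0, 0, 0, 0], [10, 0, -2, 1.7, 0, 0, 0], [10, 0, -3.8, 3.3, 0, 0, 0], [10, 0, -3.8, 3.3, 0, 0, 0]]])

```text
time_s: 14.2
tcp_pos: [0.6238, 0.0128, 0.2665]
tool_rot: [131.0, -0.0, 101.2]
ft_force: [-1.1, 0.6, -5.8]
grip_width: 0.171
grip_force: 40.0
```

Call:
jog_arm(series=[[[10, 0, -1.9, 1.6, 0, 0, 0], [10, 0, 0, 0, 0, 0, 0], [10, 0, 0, 0, 0, 0, 0], [10, 0, 0, 0, 0, 0, 0], [10, 0, 0, 0, 0, 0, 0], [10, 0, 0, 0, 0, 0, 0], [10, 0, 0, 0, 0, 0, 0], [10, 0, 0, 0, 0, 0, 0]]])

```text
time_s: 15.0
tcp_pos: [0.6239, 0.0127, 0.2647]
tool_rot: [131.0, 0.0, 101.2]
ft_force: [0.3, 0.8, -5.0]
grip_width: 0.173
grip_force: 40.0
```

```bash
python3 - <<'E'
from h import *
r2=att(11.2,49)
p,r=now();g0=p-r.apply([0,0,.019]);print('grip now',g0)
f=grab('scene','u_s.png');g=grab('side','u_d.png')
print(plane(f,proj(f,g0),g0[2]),proj(f,g0),proj(g,g0))
for c in(f,g):
    e=proj(c,g0)[0];h=cv2.cvtColor(c['image'],cv2.COLOR_RGB2HSV)
    m=cv2.inRange(h,(5,140,80),(14,255,230));x,y=e.astype(int);mm=np.zeros_like(m);mm[y-25:y+25,x-20:x+20]=m[y-25:y+25,x-20:x+20]
    n,l,s,ce=cv2.connectedComponentsWithStats(mm);print([(s[i].tolist(),ce[i].round(1).tolist()) for i in range(1,n) if s[i][4]>15])
a=cv2.resize(f['image'][140:240,200:310,::-1],None,fx=3.6,fy=3.6);b=cv2.resize(g['image'][120:220,180:290,::-1],None,fx=3.6,fy=3.6)
cv2.imwrite('pics/u.png',np.hstack([a,b]))
E
```

```text
grip now [0.60980679 0.00987935 0.27715412]
[[0.60980421 0.00987811 0.27715412]] [[256.03437586 157.41124479]] [[229.14730689 136.51931498]]
[([243, 153, 9, 7, 48], [246.6, 156.1]), ([260, 155, 8, 7, 43], [263.3, 158.2])]
[([226, 132, 8, 13, 52], [229.6, 137.4])]
```

View pics/u.png

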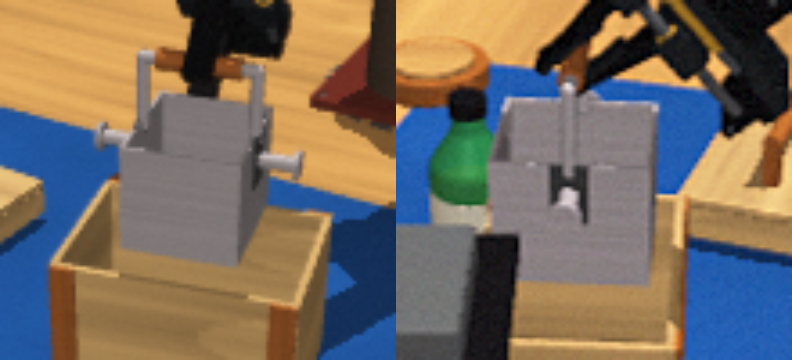

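The tub hangs level and square over the crate with the mouth open on all sides (scene crop: tub base (180,255) inside the rim (60–330)). Lowering.

Call:
jog_arm(series=[[[10, 0, -3.8, 3.3, 0, 0, 0], [10, 0, -7.5, 6.6, 0, 0, 0], [10, 0, -8.5, 7.4, 0, 0, 0], [10, 0, -8.5, 7.4, 0, 0, 0], [10, 0, -8.5, 7.4, 0, 0, 0], [10, 0, -8.5, 7.4, 0, 0, 0], [10, 0, -8.5, 7.4, 0, 0, 0], [10, 0, -7.5, 6.6, 0, 0, 0]]])

```text
time_s: 15.9
tcp_pos: [0.6235, 0.0126, 0.1814]
tool_rot: [131.1, -0.0, 101.2]
ft_force: [0.2, -0.0, -5.7]
grip_width: 0.17
grip_force: 40.0
```

Call:
jog_arm(series=[[[10, 0, -7.5, 6.6, 0, 0, 0], [10, 0, -7.5, 6.6, 0, 0, 0], [10, 0, -6, 5.2, 0, 0, 0], [10, 0, -4.5, 3.9, 0, 0, 0], [10, 0, -3, 2.6, 0, 0, 0], [10, 0, -1.5, 1.3, 0, 0, 0], [10, 0, -0.8, 0.7, 0, 0, 0], [10, 0, 0, 0, 0, 0, 0]]])

```text
time_s: 16.7
tcp_pos: [0.6243, 0.0126, 0.1424]
tool_rot: [131.0, 0.0, 101.2]
ft_force: [0.6, -0.8, -5.2]
grip_width: 0.172
grip_force: 40.0
```

```bash
python3 - <<'E'
from h import *
o=bot.get_obs();print(o['grip_width'],o['ft_force'],o['tool_rot'])
p,r=now();print('grip now',p-r.apply([0,0,.019]))
E
```

```text
0.17233369749324184 [ 0.60191206 -0.76194011 -5.20836508] [1.30963959e+02 8.01075511e-03 1.01205486e+02]
grip now [0.61019116 0.00983593 0.15486239]
```

Call:
jog_arm(series=[[[10, 0, -1.5, 1.3, 0, 0, 0], [10, 0, -1.5, 1.3, 0, 0, 0], [10, 0, -1.5, 1.3, 0, 0, 0], [10, 0, -1.5, 1.3, 0, 0, 0], [10, 0, -1.2, 1, 0, 0, 0], [10, 0, -0.8, 0.7, 0, 0, 0], [10, 0, 0, 0, 0, 0, 0], [10, 0, 0, 0, 0, 0, 0]]])

```text
time_s: 17.5
tcp_pos: [0.6242, 0.0127, 0.1318]
tool_rot: [131.0, 0.0, 101.2]
ft_force: [0.5, -1.0, -4.5]
grip_width: 0.165
grip_force: 40.0
```

Call:
jog_arm(series=[[[10, 0, -0.8, 0.7, 0, 0, 0], [10, 0, -0.8, 0.7, 0, 0, 0], [10, 0, -0.4, 0.3, 0, 0, 0], [10, 0, 0, 0, 0, 0, 0], [10, 0, 0, 0, 0, 0, 0], [10, 0, 0, 0, 0, 0, 0], [10, 0, 0, 0, 0, 0, 0], [10, 0, 0, 0, 0, 0, 0]]])

```text
time_s: 18.3
tcp_pos: [0.6242, 0.0127, 0.1293]
tool_rot: [131.0, 0.0, 101.2]
ft_force: [0.4, 0.7, -4.6]
grip_width: 0.168
grip_force: 40.0
```

Call:
jog_arm(series=[[[10, 0, -0.5, 0.4, 0, 0, 0], [10, 0, 0, 0, 0, 0, 0], [10, 0, -0.5, 0.4, 0, 0, 0], [10, 0, 0, 0, 0, 0, 0], [10, 0, -0.4, 0.3, 0, 0, 0], [10, 0, 0, 0, 0, 0, 0], [10, 0, 0, 0, 0, 0, 0], [10, 0, 0, 0, 0, 0, 0]]])

```text
time_s: 19.1
tcp_pos: [0.625, 0.0129, 0.1291]
tool_rot: [130.8, 0.0, 101.3]
ft_force: [-4.9, 3.3, 7.4]
grip_width: 0.17
grip_force: 40.0
```

Tub is down on the crate floor. Releasing and backing out along the tool.

Call:
jog_arm(series=[[[18, 0, 0.3, -0.3, 0, 0, 0], [20, 0, 0, 0, 0, 0, 0], [24, 0, 0, 0, 0, 0, 0], [28, 0, 0, 0, 0, 0, 0], [34, 0, 0, 0, 0, 0, 0], [40, 0, 0, 0, 0, 0, 0], [40, 0, 0, 0, 0, 0, 0], [40, 0, 0, 0, 0, 0, 0]]])

```text
time_s: 19.9
tcp_pos: [0.624, 0.0127, 0.1278]
tool_rot: [131.0, -0.0, 101.2]
ft_force: [0.3, -0.1, -0.1]
grip_width: 0.451
grip_force: 0.0
```

Call:
jog_arm(series=[[[40, 0, 0, -4, 0, 0, 0], [40, 0, 0, -8, 0, 0, 0], [40, 0, 0, -12, 0, 0, 0], [40, 0, 0, -15, 0, 0, 0], [40, 0, 0, -18, 0, 0, 0], [40, 0, 0, -20, 0, 0, 0], [40, 0, 0, -20, 0, 0, 0], [40, 0, 0, -20, 0, 0, 0]]])

```text
time_s: 20.7
tcp_pos: [0.5365, -0.0045, 0.2049]
tool_rot: [131.0, 0.0, 101.2]
ft_force: [1.1, 0.2, 0.0]
grip_width: 0.462
grip_force: 0.0
```

```bash
python3 - <<'E'
from h import *
o=bot.get_obs();print(o['joint_pos'],o['grip_width'],o['ft_force'],o['tcp_pos'])
f=grab('scene','x_s.png');g=grab('side','x_d.png')
r=att(-4,0);r2=att(-4,0)
plan(now(),[(tcp([*(LID+[-.02,.1]),.26],r),r,16),(tcp([*LID,.15],r),r,10)])
# tub bail grip seen now -> triangulate
e3=np.array([*CR,.141])
obs=[]
for c in(f,g):
    e=proj(c,e3)[0];h=cv2.cvtColor(c['image'],cv2.COLOR_RGB2HSV)
    m=cv2.inRange(h,(5,140,80),(14,255,230));x,y=e.astype(int);mm=np.zeros_like(m);mm[y-20:y+20,x-16:x+16]=m[y-20:y+20,x-16:x+16]
    n,l,s,ce=cv2.connectedComponentsWithStats(mm);i=1+np.argmax(s[1:,4]);print(e,s[i],ce[i]);obs.append(ce[i])
d1,d2=ray(f,obs[0])[0],ray(g,obs[1])[0]
A=np.c_[d1,-d2];t=np.linalg.lstsq(A,g['origin']-f['origin'],rcond=None)[0];print((f['origin']+t[0]*d1+g['origin']+t[1]*d2)/2,f['origin']+t[0]*d1-g['origin']-t[1]*d2)
# lid handle likewise
e3=np.array([*LID,.083]);obs=[]
for c in(f,g):
    e=proj(c,e3)[0];h=cv2.cvtColor(c['image'],cv2.COLOR_RGB2HSV)
    m=cv2.inRange(h,(5,140,70),(14,255,230));x,y=e.astype(int);mm=np.zeros_like(m);mm[y-18:y+18,x-22:x+22]=m[y-18:y+18,x-22:x+22]
    n,l,s,ce=cv2.connectedComponentsWithStats(mm);i=1+np.argmax(s[1:,4]);print(e,s[i],ce[i])
E
```

```text
[-26.79923409 -33.01834563 141.86556211  47.2998141   39.21903122
 -67.17693971] 0.46184212075847864 [1.09682098 0.15967239 0.04451928] [ 0.53647127 -0.00453721  0.20488971]
16 x [-13.6, -1.6, -3.5] [0.053, -0.007, 0.016]
10 x [-9.9, 2.6, 10.9] [0.001, -0.0, -0.001]
[254.68488752 202.28978493] [243 198  23   9 129] [253.55813953 202.17054264]
[229.8445473  188.91219271] [226 179   9  19 103] [229.86407767 186.81553398]
[0.61157275 0.00607664 0.1428881 ] [ 0.00076756  0.00176804 -0.00240878]
[177.50184822 180.555569  ] [164 175  28  21 195] [177.36410256 183.16410256]
[289.06868939 152.54209208] [282 149  11  11  49] [287.2244898  154.57142857]
```

Tub grip triangulates to z≈0.142, so it is right down. Next the lid; I'll check the bottle's position for clearance in the same step.

Call:
jog_arm(series=[[[50, -13.6, -1.6, -3.5, 0.053, -0.007, 0.016], [50, -13.6, -1.6, -3.5, 0.053, -0.007, 0.016], [50, -13.6, -1.6, -3.5, 0.053, -0.007, 0.016], [50, -13.6, -1.6, -3.5, 0.053, -0.007, 0.016], [50, -13.6, -1.6, -3.5, 0.053, -0.007, 0.016], [50, -13.6, -1.6, -3.5, 0.053, -0.007, 0.016], [50, -13.6, -1.6, -3.5, 0.053, -0.007, 0.016], [50, -13.6, -1.6, -3.5, 0.053, -0.007, 0.016]]])

```text
time_s: 21.6
tcp_pos: [0.5256, -0.1166, 0.2157]
tool_rot: [155.6, -1.8, 93.5]
ft_force: [-0.6, 0.4, -0.2]
grip_width: 0.579
grip_force: 0.0
```

Call:
jog_arm(series=[[[50, -13.6, -1.6, -3.5, 0.053, -0.007, 0.016], [50, -13.6, -1.6, -3.5, 0.053, -0.007, 0.016], [50, -13.6, -1.6, -3.5, 0.053, -0.007, 0.016], [50, -13.6, -1.6, -3.5, 0.053, -0.007, 0.016], [50, -13.6, -1.6, -3.5, 0.053, -0.007, 0.016], [50, -13.6, -1.6, -3.5, 0.053, -0.007, 0.016], [50, -13.6, -1.6, -3.5, 0.053, -0.007, 0.016], [50, -13.6, -1.6, -3.5, 0.053, -0.007, 0.016]]])

```text
time_s: 22.4
tcp_pos: [0.507, -0.2258, 0.2366]
tool_rot: [-180.0, -0.3, 85.7]
ft_force: [0.5, -0.4, 0.7]
grip_width: 0.574
grip_force: 0.0
```

Call:
jog_arm(series=[[[50, -9.9, 2.6, 8, 0, 0, 0], [50, -9.9, 2.6, 8, 0, 0, 0], [50, -9.9, 2.6, 8, 0, 0, 0], [50, -9.9, 2.6, 8, 0, 0, 0], [50, -9.9, 2.6, 8, 0, 0, 0], [50, -9.9, 2.6, 8, 0, 0, 0], [50, -9.9, 2.6, 8, 0, 0, 0], [50, 0, 0, 0, 0, 0, 0]]])

```text
time_s: 23.2
tcp_pos: [0.5189, -0.2968, 0.1797]
tool_rot: [-180.0, -0.3, 85.6]
ft_force: [0.0, 0.1, -0.1]
grip_width: 0.574
grip_force: 0.0
```

```bash
python3 - <<'E'
from h import *
o=bot.get_obs();print(o['joint_pos'],o['tool_rot'],o['tcp_pos'])
w=grab('wrist','w.png');f=grab('scene')
import pickle;f0=pickle.load(open('f0.pkl','rb'))[0]
print('oil',plane(f0,[(187,253)],0))
h=cv2.cvtColor(w['image'],cv2.COLOR_RGB2HSV)
e=proj(w,[[*LID,.083],[*LID,.045]]);print('exp',e, w['attitude'])
m=cv2.inRange(h,(4,140,60),(14,255,230))
n,l,s,ce=cv2.connectedComponentsWithStats(m);print([(s[i].tolist(),ce[i].round(1).tolist()) for i in range(1,n) if s[i][4]>150])
for i in range(1,n):
    if s[i][4]>300:
        ys,xs=np.where(l==i);box=cv2.minAreaRect(np.c_[xs,ys].astype(np.float32));print(box)
r=att(-4,0);plan(now(),[(tcp([*LID,.14],r),r,8)])
E
```

```text
[-37.46955566  10.93471571  94.11570441   0.264944    75.11703952
 -33.16409197] [-179.99965386   -0.30586935   85.62611144] [ 0.51890684 -0.29677112  0.17974661]
oil [[ 0.74335343 -0.13566926  0.        ]]
exp [[267.83706767 227.34679437]
 [266.55803909 213.96980579]] [ 1.66298895e+02 -2.80769905e-02 -4.38379347e+00]
[]
8 x [-3.8, 1.0, 7.5] [0.0, -0.001, -0.001]
```

```bash
python3 - <<'E'
from h import *
im=cv2.imread('pics/w.png');h=cv2.cvtColor(im,cv2.COLOR_BGR2HSV)
for y in range(20,384,28): print(y,' '.join('%d,%d,%d'%tuple(h[y,x]) for x in range(60,500,38)))
E
```

```text
20 7,106,125 10,129,127 9,126,138 108,153,216 108,154,215 108,149,140 107,151,140 108,155,210 108,153,203 108,152,136 108,155,179 24,26,158
48 108,153,204 9,117,126 8,118,132 108,152,217 108,154,217 108,150,143 108,149,140 108,155,212 108,154,213 108,151,140 108,149,135 25,25,132
76 108,151,208 8,105,133 1,73,98 108,152,217 108,151,216 108,153,214 108,148,141 108,154,184 108,155,214 108,155,143 108,149,139 108,151,133
104 108,151,209 108,153,213 108,154,215 108,147,217 109,138,215 109,124,144 108,137,140 108,142,144 108,147,144 108,152,144 108,151,142 108,155,201
132 108,148,210 108,153,211 108,153,219 108,141,219 25,49,246 17,85,200 17,85,183 17,85,191 108,143,144 107,152,144 108,155,212 108,155,202
160 109,146,211 108,156,213 107,152,220 109,139,220 25,46,247 17,90,202 17,88,180 17,87,193 109,136,144 108,150,143 108,154,210 108,155,204
188 109,145,208 108,154,213 108,153,217 108,137,222 26,41,247 24,61,253 17,91,183 24,57,245 108,144,209 108,154,215 108,155,212 108,155,210
216 155,26,58 111,71,61 110,82,65 108,141,223 26,42,247 23,69,243 16,92,177 24,57,245 140,26,59 114,64,56 112,52,54 108,154,207
244 140,13,58 113,35,59 19,120,164 135,12,87 9,42,103 11,51,109 11,43,101 9,27,94 150,6,83 113,38,61 116,35,58 113,36,57
272 110,19,81 110,27,56 19,128,167 0,31,49 27,51,255 22,72,255 21,83,247 9,47,70 18,108,104 105,18,56 105,19,55 113,19,54
300 130,15,52 113,19,53 90,13,40 19,121,129 18,136,114 18,133,121 18,134,118 19,127,130 19,131,127 19,128,118 20,125,118 19,125,116
328 120,18,42 105,12,42 110,18,43 0,6,45 5,48,59 10,63,61 9,54,61 5,31,50 150,12,42 135,24,43 120,12,42 120,6,40
356 135,18,28 0,0,28 0,9,27 0,9,30 5,42,36 4,48,37 8,28,36 165,33,31 113,20,52 110,14,54 113,20,52 110,15,51
```

```bash
python3 - <<'E'
from h import *
import pickle
w=grab('wrist');im=w['image'];h=cv2.cvtColor(im,cv2.COLOR_RGB2HSV)
m=((h[...,0]<35)&(h[...,2]>120)).astype(np.uint8);m[215:]=0;m[:100]=0
n,l,s,ce=cv2.connectedComponentsWithStats(m);i=1+np.argmax(s[1:,4]);print(s[i])
L=l==i
rows=range(150,210,10)
le=[(np.where(L[y])[0][0],y) for y in rows];re=[(np.where(L[y])[0][-1]+1,y) for y in rows]
x0=s[i][0];te=[(x,np.where(L[:,x])[0][0]) for x in range(230,330,15)]
for nme,e in(('L',le),('R',re),('T',te)):
    for z in(.045,.009):
        q=plane(w,e,z)[:,:2];d=q[-1]-q[0];print(nme,z,q[0].round(4),q[-1].round(4),'ang',np.degrees(np.arctan2(d[1],d[0])).round(2), 'lid frame', (R.from_euler('z',4,degrees=True).apply(np.c_[q-LID,0*q[:,0]])[:,:2].mean(0)).round(4))
print(' '.join('%d,%d,%d'%tuple(h[200,x]) for x in range(190,350,8)))
E
```

```text
[  194   118   150    97 14019]
L 0.045 [ 0.4652 -0.2596] [ 0.4612 -0.3075] ang -94.66 lid frame [-0.0655  0.0392]
L 0.009 [ 0.4581 -0.263 ] [ 0.4538 -0.3167] ang -94.66 lid frame [-0.0723  0.0325]
R 0.045 [ 0.6003 -0.27  ] [ 0.5968 -0.3179] ang -94.16 lid frame [0.0706 0.0383]
R 0.009 [ 0.6095 -0.2746] [ 0.6056 -0.3283] ang -94.16 lid frame [0.0801 0.0315]
T 0.045 [ 0.4994 -0.2332] [ 0.5808 -0.2395] ang -4.39 lid frame [0.0083 0.0915]
T 0.009 [ 0.4965 -0.2334] [ 0.5877 -0.2404] ang -4.39 lid frame [0.0103 0.091 ]
109,128,222 20,66,250 26,41,247 25,46,247 25,49,246 23,57,246 22,71,242 23,67,244 25,50,247 13,127,147 12,128,167 12,130,139 16,91,184 22,71,242 24,64,244 23,64,244 21,72,241 24,58,245 22,67,242 109,133,213
```

```bash
sed -i 's/LID=np.array.*/LID=np.array([.527,-.330])/' h.py; python3 - <<'E'
from h import *
w=grab('wrist');q=plane(w,[(274,200)],.086)[0,:2]
print(R.from_euler('z',4.4,degrees=True).apply([*(q-LID),0]))
r=att(-4.4,0);plan(now(),[(tcp([*LID,.083],r),r,14)])
E
```

```text
[0.00403256 0.02839884 0.        ]
14 x [-2.4, 0.7, 8.4] [0.0, -0.0, 0.0]
```

Call:
jog_arm(series=[[[50, -4.2, 1.4, 8.4, 0, 0, 0], [50, -4.2, 1.4, 8.4, 0, 0, 0], [50, -4.2, 1.4, 8.4, 0, 0, 0], [50, -4.2, 1.4, 8.4, 0, 0, 0], [50, -4.2, 1.4, 8.4, 0, 0, 0], [50, -4.2, 1.4, 8.4, 0, 0, 0], [50, -4.2, 1.4, 8.4, 0, 0, 0], [50, -4.2, 1.4, 8.4, 0, 0, 0]]])

```text
time_s: 24.2
tcp_pos: [0.5284, -0.3303, 0.1133]
tool_rot: [179.9, -0.3, 85.7]
ft_force: [0.5, 0.2, 0.2]
grip_width: 0.577
grip_force: 0.0
```

Call:
jog_arm(series=[[[50, 0, 0, 8.4, 0, 0, 0], [50, 0, 0, 8.4, 0, 0, 0], [50, 0, 0, 8.4, 0, 0, 0], [50, 0, 0, 8.4, 0, 0, 0], [50, 0, 0, 8.4, 0, 0, 0], [50, 0, 0, 5.5, 0, 0, 0], [50, 0, 0, 0, 0, 0, 0], [50, 0, 0, 0, 0, 0, 0]]])

```text
time_s: 25.0
tcp_pos: [0.5285, -0.3297, 0.0667]
tool_rot: [179.9, -0.3, 85.7]
ft_force: [-0.7, 0.9, -0.1]
grip_width: 0.577
grip_force: 0.0
```

Call:
jog_arm(series=[[[10, 0, 0, 0, 0, 0, 0], [10, 0, 0, 0, 0, 0, 0], [10, 0, 0, 0, 0, 0, 0], [10, 0, 0, 0, 0, 0, 0], [10, 0, 0, 0, 0, 0, 0], [10, 0, 0, 0, 0, 0, 0], [10, 0, 0, 0, 0, 0, 0], [10, 0, 0, 0, 0, 0, 0]]], squeeze=50)

```text
time_s: 25.8
tcp_pos: [0.5282, -0.3297, 0.0666]
tool_rot: [179.9, -0.3, 85.7]
ft_force: [-2.2, 0.1, 0.6]
grip_width: 0.167
grip_force: 50.0
```

Call:
jog_arm(series=[[[10, 0, 0, -3, 0, 0, 0], [10, 0, 0, -7, 0, 0, 0], [10, 0, 0, -12, 0, 0, 0], [10, 0, 0, -14, 0, 0, 0], [10, 0, 0, -14, 0, 0, 0], [10, 0, 0, -14, 0, 0, 0], [10, 0, 0, -14, 0, 0, 0], [10, 0, 0, -14, 0, 0, 0]]])

```text
time_s: 26.6
tcp_pos: [0.5284, -0.3302, 0.1602]
tool_rot: [179.9, -0.2, 85.7]
ft_force: [-0.2, 0.1, -4.3]
grip_width: 0.163
grip_force: 50.0
```

Call:
jog_arm(series=[[[10, 0, 0, -14, 0, 0, 0], [10, 0, 0, -14, 0, 0, 0], [10, 0, 0, -14, 0, 0, 0], [10, 0, 0, -14, 0, 0, 0], [10, 0, 0, -14, 0, 0, 0], [10, 0, 0, -12, 0, 0, 0], [10, 0, 0, -7, 0, 0, 0], [10, 0, 0, -3, 0, 0, 0]]])

```text
time_s: 27.4
tcp_pos: [0.5283, -0.3308, 0.2517]
tool_rot: [179.8, -0.2, 85.7]
ft_force: [-0.3, -0.1, -4.4]
grip_width: 0.171
grip_force: 50.0
```

```bash
python3 - <<'E'
from h import *
o=bot.get_obs();print(o['joint_pos'],o['tool_rot'],o['ft_force'],o['grip_width'])
p,r0=now();r=att(11.2,0)
plan(now(),[(np.array([*CR,p[2]]),r,22)])
# lid pose in hand, seen from side: corners of lid top
g=grab('side');f=grab('scene')
# handle offset in tool x from block/handle ends in scene and side: lid top front edges
for n,c in(('f',f),('g',g)):
    hz=p[2]+.019-.038
    cs=[np.array([*p[:2],hz])+r0.apply([sy*.096,sx*.068,0]) for sx,sy in((1,1),(1,-1),(-1,-1),(-1,1))]
    e=proj(c,cs);h=cv2.cvtColor(c['image'],cv2.COLOR_RGB2HSV)
    x0,y0=e.min(0).astype(int)-25;x1,y1=e.max(0).astype(int)+35
    m=np.zeros(h.shape[:2],np.uint8);m[y0:y1,x0:x1]=cv2.inRange(h,(12,25,60),(30,160,255))[y0:y1,x0:x1]
    k,l,s,ce=cv2.connectedComponentsWithStats(m);i=1+np.argmax(s[1:,4])
    hull=cv2.convexHull(np.argwhere(l==i)[:,::-1].astype(np.int32)).reshape(-1,2)
    ap=cv2.approxPolyDP(hull.reshape(-1,1,2),4,True).reshape(-1,2)
    print(n,'exp top corners',e.round(0).tolist(),'bot',proj(c,np.array(cs)-[0,0,.036]).round(0).tolist(),'hull',ap.tolist(),s[i].tolist())
E
```

```text
[-39.44011427  11.37486262  85.78649954   0.26821175  82.82846427
 -35.1655428 ] [179.83847697  -0.21173544  85.6922669 ] [-0.27016535 -0.09128282 -4.41163321] 0.17052330877822114
22 x [15.3, 4.5, 0.1] [0.0, -0.0, -0.012]
f exp top corners [[181.0, 153.0], [134.0, 139.0], [165.0, 128.0], [209.0, 139.0]] bot [[182.0, 164.0], [136.0, 150.0], [166.0, 137.0], [209.0, 149.0]] hull [[242, 102], [242, 180], [109, 186], [109, 155], [145, 121], [197, 102]] [109, 102, 134, 85, 6819]
g exp top corners [[258.0, 113.0], [277.0, 91.0], [322.0, 96.0], [307.0, 121.0]] bot [[258.0, 126.0], [277.0, 102.0], [321.0, 108.0], [306.0, 133.0]] hull [[355, 154], [233, 140], [233, 106], [278, 92], [322, 97], [355, 119]] [233, 92, 123, 63, 5063]
```

Call:
jog_arm(series=[[[10, 5, 1.5, 0, 0, 0, -0.004], [10, 10.3, 3, 0.1, 0, 0, -0.008], [10, 15.3, 4.5, 0.1, 0, 0, -0.012], [10, 15.3, 4.5, 0.1, 0, 0, -0.012], [10, 15.3, 4.5, 0.1, 0, 0, -0.012], [10, 15.3, 4.5, 0.1, 0, 0, -0.012], [10, 15.3, 4.5, 0.1, 0, 0, -0.012], [10, 15.3, 4.5, 0.1, 0, 0, -0.012]]])

```text
time_s: 28.3
tcp_pos: [0.5641, -0.2232, 0.2505]
tool_rot: [179.9, -0.2, 90.6]
ft_force: [0.1, 0.2, -3.4]
grip_width: 0.164
grip_force: 50.0
```

Call:
jog_arm(series=[[[10, 15.3, 4.5, 0.1, 0, 0, -0.012], [10, 15.3, 4.5, 0.1, 0, 0, -0.012], [10, 15.3, 4.5, 0.1, 0, 0, -0.012], [10, 15.3, 4.5, 0.1, 0, 0, -0.012], [10, 15.3, 4.5, 0.1, 0, 0, -0.012], [10, 15.3, 4.5, 0.1, 0, 0, -0.012], [10, 15.3, 4.5, 0.1, 0, 0, -0.012], [10, 15.3, 4.5, 0.1, 0, 0, -0.012]]])

```text
time_s: 29.1
tcp_pos: [0.5936, -0.0994, 0.2502]
tool_rot: [179.9, -0.2, 96.1]
ft_force: [0.6, -0.3, -3.7]
grip_width: 0.172
grip_force: 50.0
```

Call:
jog_arm(series=[[[10, 15.3, 4.5, 0.1, 0, 0, -0.012], [10, 15.3, 4.5, 0.1, 0, 0, -0.012], [10, 15.3, 4.5, 0.1, 0, 0, -0.012], [10, 15.3, 4.5, 0.1, 0, 0, -0.012], [10, 15.3, 4.5, 0.1, 0, 0, -0.012], [10, 15.3, 4.5, 0.1, 0, 0, -0.012], [10, 10.3, 3, 0.1, 0, 0, -0.008], [10, 5, 1.5, 0, 0, 0, -0.004]]])

```text
time_s: 29.9
tcp_pos: [0.6096, 0.0111, 0.25]
tool_rot: [179.8, -0.2, 100.9]
ft_force: [-0.4, -0.7, -3.5]
grip_width: 0.17
grip_force: 50.0
```

```bash
python3 - <<'E'
from h import *
import pickle
o=bot.get_obs();print(o['tool_rot'],o['tcp_pos'],o['ft_force'],o['grip_width'])
p,r0=now();r=att(11.2,0)
plan(now(),[(np.array([*CR,p[2]]),r,1)])
f0,g0=pickle.load(open('f0.pkl','rb'))
f=grab('scene','l_s.png');g=grab('side','l_d.png');w=grab('wrist','l_w.png')
for n,c,c0 in(('f',f,f0),('g',g,g0),):
    cs=[np.array([*p[:2],p[2]+.019-.038])+r0.apply([sy*.096,sx*.068,0]) for sx,sy in((1,1),(1,-1),(-1,-1),(-1,1))]
    print(n,proj(c,cs).round(1).tolist(),'bot',proj(c,np.array(cs)-[0,0,.036]).round(1).tolist())
# wrist: lid region edges
h=cv2.cvtColor(w['image'],cv2.COLOR_RGB2HSV)
for y in range(60,215,12): print(y,' '.join('%d,%d,%d'%tuple(h[y,x]) for x in range(150,400,16)))
E
```

```text
[179.83755767  -0.22588005 100.9119083 ] [0.60956217 0.01110618 0.25000347] [-0.37067147 -0.65986337 -3.49266912] 0.1703801791576229
1 x [-1.7, 0.1, -0.0] [0.003, -0.004, -0.005]
f [[286.5, 190.9], [212.7, 179.5], [230.3, 158.7], [296.3, 167.8]] bot [[285.5, 203.5], [213.2, 191.7], [230.5, 170.0], [295.3, 179.4]]
g [[192.5, 175.1], [205.5, 136.2], [261.1, 138.4], [257.4, 177.9]] bot [[193.4, 189.7], [206.1, 149.5], [260.8, 151.7], [257.1, 192.6]]
60 17,85,194 17,85,192 17,85,184 17,84,170 17,86,187 17,88,196 17,87,199 23,61,244 21,71,240 16,85,190 16,85,177 16,87,187 17,86,175 17,86,187 17,87,182 158,20,52
72 18,85,196 17,85,194 17,85,185 17,84,174 17,86,186 17,86,195 16,86,201 23,62,244 21,73,240 23,63,245 21,72,241 16,92,181 17,88,180 17,90,190 17,87,182 140,21,37
84 17,85,197 17,85,195 17,87,187 17,85,176 17,88,189 17,88,198 17,90,204 23,61,245 22,73,241 23,64,244 22,71,241 23,63,244 23,68,243 24,58,250 17,88,183 0,34,45
96 17,84,198 17,86,196 17,88,188 17,87,179 17,90,176 17,89,200 16,90,205 24,62,245 22,70,242 22,66,243 22,72,242 23,62,245 23,65,244 23,61,245 22,67,243 109,131,1
[... 812 characters left out ...]
90 17,97,186 110,127,139
168 17,81,193 17,87,200 17,88,195 18,89,186 17,88,182 17,90,196 13,127,147 12,130,157 17,90,184 17,90,187 17,90,185 16,89,190 17,88,182 17,85,188 0,4,119 109,130,137
180 17,80,194 17,86,202 17,86,195 17,88,185 17,88,183 17,87,193 12,125,147 13,130,155 17,88,182 17,90,185 16,88,185 16,90,188 17,88,182 16,88,185 109,130,139 108,138,139
192 17,82,192 17,85,201 17,88,196 16,87,187 18,89,181 17,88,192 13,129,146 13,130,155 17,91,183 17,89,183 17,90,185 17,88,185 17,91,183 17,86,183 108,150,206 108,151,206
204 24,54,255 17,86,202 17,88,195 18,87,185 17,87,181 17,89,190 13,128,143 13,132,153 17,90,182 17,88,183 17,90,184 18,88,183 17,88,183 17,86,181 108,149,207 108,152,205
```

```bash
python3 - <<'E'
from h import *
p,r=now();w=grab('wrist');h=cv2.cvtColor(w['image'],cv2.COLOR_RGB2HSV)
m=((h[...,0]<35)&(h[...,1]>35)&(h[...,2]>150)).astype(np.uint8)
n,l,s,ce=cv2.connectedComponentsWithStats(m);i=l[180,230];print(s[i]);L=l==i
z=p[2]-.019
def tool(px): return r.inv().apply(plane(w,px,z)-p)*1000
te=[(x,np.where(L[:,x])[0][0]) for x in range(160,370,30)];print('T',te,tool(te).round(1).tolist())
re=[(np.where(L[y,:])[0][-1]+1,y) for y in range(100,210,25)];print('R',re,tool(re)[:,1].round(1))
le=[(np.where(L[y])[0][0],y) for y in range(100,210,25)];print('L',le,tool(le)[:,1].round(1))
E
```

```text
[  131     0   327   240 37749]
T [(160, np.int64(58)), (190, np.int64(58)), (220, np.int64(57)), (250, np.int64(57)), (280, np.int64(57)), (310, np.int64(57)), (340, np.int64(57))] [[93.1, -51.5, 19.2], [93.2, -35.8, 19.2], [93.7, -19.9, 19.3], [93.7, -4.1, 19.3], [93.7, 11.7, 19.4], [93.7, 27.6, 19.4], [93.6, 43.4, 19.4]]
R [(np.int64(380), 100), (np.int64(378), 125), (np.int64(376), 150), (np.int64(374), 175), (np.int64(371), 200)] [66.5 66.7 66.9 67.  66.5]
L [(np.int64(134), 100), (np.int64(137), 125), (np.int64(139), 150), (np.int64(141), 175), (np.int64(144), 200)] [-67.2 -66.8 -67.  -67.1 -66.7]
```

```bash
python3 - <<'E'
from h import *
import pickle;f,g=pickle.load(open('f0.pkl','rb'))
from scipy.optimize import least_squares
obs=[(f,[(214.2,213.6),(282,225.6),(292,199.6),(230.8,190)],.128,[(1,-1),(1,1),(-1,1),(-1,-1)]),
(g,[(259.2,216.3),(261.3,175),(206.5,173)],.128,[(-1,1),(-1,-1),(1,-1)]),
(g,[(198.5,259),(257.5,261)],0,[(1,1),(-1,1)]),(f,[(215.2,252),(281,263.4)],0,[(1,-1),(1,1)])]
def res(v,sel=None):
    o=[]
    for c,p,z,s in obs:
        P=np.array([[v[0],v[1],z]])+R.from_euler('z',v[2],degrees=True).apply([[a*.068,b*.096,0] for a,b in s]);o.append((proj(c,P)-p).ravel())
    return np.concatenate(o)
s=least_squares(res,[.61,.009,11],loss='soft_l1');print(s.x,res(s.x).reshape(-1,2).round(1).tolist())
p,r=now();rr=att(s.x[2],0);plan(now(),[(np.array([*(s.x[:2]),p[2]]),rr,1)])
E
```

```text
[6.08858143e-01 8.29575472e-03 1.20923004e+01] [[-0.6, -0.3], [1.5, -0.6], [0.2, -0.5], [-1.4, -0.4], [-1.2, 1.2], [-1.4, -0.8], [0.4, -0.4], [0.9, 0.8], [-0.7, 0.9], [0.0, -1.6], [-0.4, -0.5]]
1 x [-0.9, -0.8, -0.0] [0.003, -0.003, -0.022]
```

Call:
jog_arm(series=[[[10, -0.5, -0.6, 0, 0.003, -0.003, -0.007], [10, 0, 0, 0, 0, 0, -0.007], [10, 0, 0, 4, 0, 0, 0], [10, 0, 0, 8, 0, 0, 0], [10, 0, 0, 10, 0, 0, 0], [10, 0, 0, 10, 0, 0, 0], [10, 0, 0, 10, 0, 0, 0], [10, 0, 0, 6, 0, 0, 0]]])

```text
time_s: 30.9
tcp_pos: [0.6082, 0.0093, 0.2001]
tool_rot: [-179.9, -0.1, 101.6]
ft_force: [-0.2, -0.2, -4.9]
grip_width: 0.162
grip_force: 50.0
```

Call:
jog_arm(series=[[[10, 0, 0, 2, 0, 0, 0], [10, 0, 0, 0, 0, 0, 0], [10, 0, 0, 0, 0, 0, 0], [10, 0, 0, 0, 0, 0, 0], [10, 0, 0, 0, 0, 0, 0], [10, 0, 0, 0, 0, 0, 0], [10, 0, 0, 0, 0, 0, 0], [10, 0, 0, 0, 0, 0, 0]]])

```text
time_s: 31.7
tcp_pos: [0.609, 0.0092, 0.2001]
tool_rot: [-180.0, -0.0, 101.6]
ft_force: [-0.5, 1.0, -3.5]
grip_width: 0.171
grip_force: 50.0
```

Call:
jog_arm(series=[[[10, 0, 0, 1, 0, 0, 0], [10, 0, 0, 1, 0, 0, 0], [10, 0, 0, 1, 0, 0, 0], [10, 0, 0, 1, 0, 0, 0], [10, 0, 0, 1, 0, 0, 0], [10, 0, 0, 0.5, 0, 0, 0], [10, 0, 0, 0, 0, 0, 0], [10, 0, 0, 0, 0, 0, 0]]])

```text
time_s: 32.5
tcp_pos: [0.609, 0.0092, 0.1946]
tool_rot: [-180.0, -0.0, 101.6]
ft_force: [-0.4, 0.3, -3.4]
grip_width: 0.169
grip_force: 50.0
```

Call:
jog_arm(series=[[[10, 0, 0, 1, 0, 0, 0], [10, 0, 0, 0.5, 0, 0, 0], [10, 0, 0, 0.5, 0, 0, 0], [10, 0, 0, 0, 0, 0, 0], [10, 0, 0, 0.5, 0, 0, 0], [10, 0, 0, 0.5, 0, 0, 0], [10, 0, 0, 0, 0, 0, 0], [10, 0, 0, 0, 0, 0, 0]]])

```text
time_s: 33.3
tcp_pos: [0.609, 0.0092, 0.1915]
tool_rot: [-180.0, -0.0, 101.6]
ft_force: [0.1, -0.3, -3.8]
grip_width: 0.169
grip_force: 50.0
```

Call:
jog_arm(series=[[[10, 0, 0, 0.5, 0, 0, 0], [10, 0, 0, 0.5, 0, 0, 0], [10, 0, 0, 0.5, 0, 0, 0], [10, 0, 0, 0.5, 0, 0, 0], [10, 0, 0, 0, 0, 0, 0], [10, 0, 0, 0, 0, 0, 0], [10, 0, 0, 0, 0, 0, 0], [10, 0, 0, 0, 0, 0, 0]]])

```text
time_s: 34.1
tcp_pos: [0.609, 0.0092, 0.1896]
tool_rot: [180.0, -0.0, 101.6]
ft_force: [0.1, -0.8, -3.8]
grip_width: 0.167
grip_force: 50.0
```

Call:
jog_arm(series=[[[10, 0, 0, 0.5, 0, 0, 0], [10, 0, 0, 0.5, 0, 0, 0], [10, 0, 0, 0.5, 0, 0, 0], [10, 0, 0, 0.5, 0, 0, 0], [10, 0, 0, 0.5, 0, 0, 0], [10, 0, 0, 0, 0, 0, 0], [10, 0, 0, 0, 0, 0, 0], [10, 0, 0, 0, 0, 0, 0]]])

```text
time_s: 34.9
tcp_pos: [0.609, 0.0092, 0.187]
tool_rot: [-180.0, -0.0, 101.6]
ft_force: [-0.1, -0.4, -4.1]
grip_width: 0.165
grip_force: 50.0
```

Call:
jog_arm(series=[[[10, 0, 0, 0.5, 0, 0, 0], [10, 0, 0, 0, 0, 0, 0], [10, 0, 0, 0.5, 0, 0, 0], [10, 0, 0, 0, 0, 0, 0], [10, 0, 0, 0.3, 0, 0, 0], [10, 0, 0, 0, 0, 0, 0], [10, 0, 0, 0, 0, 0, 0], [10, 0, 0, 0, 0, 0, 0]]])

```text
time_s: 35.7
tcp_pos: [0.609, 0.0092, 0.1858]
tool_rot: [-180.0, -0.0, 101.6]
ft_force: [-0.1, -0.1, -3.0]
grip_width: 0.168
grip_force: 50.0
```

Call:
jog_arm(series=[[[10, 0, 0, 0.4, 0, 0, 0], [10, 0, 0, 0, 0, 0, 0], [10, 0, 0, 0.4, 0, 0, 0], [10, 0, 0, 0, 0, 0, 0], [10, 0, 0, 0.3, 0, 0, 0], [10, 0, 0, 0, 0, 0, 0], [10, 0, 0, 0, 0, 0, 0], [10, 0, 0, 0, 0, 0, 0]]])

```text
time_s: 36.5
tcp_pos: [0.6091, 0.0092, 0.1856]
tool_rot: [180.0, -0.0, 101.6]
ft_force: [-5.0, -0.2, 4.6]
grip_width: 0.168
grip_force: 50.0
```

Contact came exactly at the seated height (TCP z = 0.1856). Releasing and retreating upwards.

Call:
jog_arm(series=[[[18, 0, 0, 0, 0, 0, 0], [22, 0, 0, 0, 0, 0, 0], [28, 0, 0, 0, 0, 0, 0], [34, 0, 0, 0, 0, 0, 0], [42, 0, 0, 0, 0, 0, 0], [50, 0, 0, 0, 0, 0, 0], [50, 0, 0, 0, 0, 0, 0], [50, 0, 0, 0, 0, 0, 0]]])

```text
time_s: 37.3
tcp_pos: [0.609, 0.0092, 0.1846]
tool_rot: [-180.0, -0.0, 101.6]
ft_force: [0.3, 0.8, -0.0]
grip_width: 0.561
grip_force: 0.0
```

Call:
jog_arm(series=[[[50, 0, 0, -3, 0, 0, 0], [50, 0, 0, -6, 0, 0, 0], [50, 0, 0, -12, 0, 0, 0], [50, 0, 0, -18, 0, 0, 0], [50, 0, 0, -18, 0, 0, 0], [50, 0, 0, -18, 0, 0, 0], [50, 0, 0, -12, 0, 0, 0], [50, 0, 0, -5, 0, 0, 0]]])

```text
time_s: 38.1
tcp_pos: [0.6098, 0.009, 0.2792]
tool_rot: [179.8, 0.0, 101.6]
ft_force: [0.9, -0.1, 0.3]
grip_width: 0.578
grip_force: 0.0
```

```bash
python3 - <<'E'
from h import *
o=bot.get_obs();print(o['tcp_pos'],o['ft_force'],o['time_s'])
r=R.from_euler('z',11.8,degrees=True);C=np.array([.609,.0082,0])
f=grab('scene','e_s.png');g=grab('side','e_d.png');w=grab('wrist','e_w.png')
p,rt=now();h=cv2.cvtColor(w['image'],cv2.COLOR_RGB2HSV)
top=C+r.apply([[a*.068,b*.096,.164] for a,b in((1,-1),(1,1),(-1,1),(-1,-1))])
# compare lid-top corners with expectation in each view: nearest strong corners
for n,c in(('f',f),('g',g),('w',w)):
    e=proj(c,top).astype(np.float32);gr=cv2.cvtColor(c['image'],cv2.COLOR_RGB2GRAY)
    ok=[i for i in range(4) if 8<e[i,0]<500 and 8<e[i,1]<375]
    q=cv2.cornerSubPix(gr,e[ok].reshape(-1,1,2).copy(),(5,5),(-1,-1),(30,20,.01)).reshape(-1,2)
    print(n,ok,e[ok].round(1).tolist(),(q-e[ok]).round(1).tolist())
# bystander/stand drift: masked colour centroid compare, oil green
import pickle;f0,g0=pickle.load(open('f0.pkl','rb'))
d=cv2.absdiff(f['image'],f0['image']).max(2);print('diff oil',d[170:260,160:190].mean(),'sander',d[260:320,268:318].mean(),'block',d[196:224,310:332].mean(),'blank(side)',cv2.absdiff(g['image'],g0['image']).max(2)[198:224,305:342].mean())
E
```

```text
[0.6098391  0.0090267  0.27915768] [ 0.91727258 -0.06018918  0.25585046] 38.1
f [0, 1, 2, 3] [[213.0, 201.8000030517578], [284.20001220703125, 213.39999389648438], [293.20001220703125, 188.39999389648438], [229.39999389648438, 179.0]] [[0.4000000059604645, -0.10000000149011612], [-0.10000000149011612, -0.800000011920929], [0.5, 4.199999809265137], [4.5, -0.5]]
g [0, 1, 2, 3] [[206.5, 160.10000610351562], [195.5, 201.6999969482422], [258.0, 203.89999389648438], [260.3999938964844, 161.8000030517578]] [[0.800000011920929, 0.20000000298023224], [0.0, 0.0], [0.10000000149011612, 0.8999999761581421], [-0.0, -0.20000000298023224]]
w [0, 1, 2, 3] [[327.8999938964844, 286.5], [339.70001220703125, 74.5], [172.6999969482422, 75.0], [186.0, 287.1000061035156]] [[0.0, 0.0], [-0.8999999761581421, 2.299999952316284], [0.20000000298023224, 0.6000000238418579], [0.0, 0.0]]
diff oil 58.30814814814815 sander 6.35 block 49.64772727272727 blank(side) 10.923076923076923
```

Lid corners match the seated prediction within about 1 px. I'll check the bottle and block, since the lid moving and shadows may explain those image differences.

```bash
python3 - <<'E'
import cv2,numpy as np
def cen(fn,roi,lo,hi):
    x0,y0,x1,y1=roi;h=cv2.cvtColor(cv2.imread('pics/'+fn),cv2.COLOR_BGR2HSV)[y0:y1,x0:x1];m=cv2.inRange(h,lo,hi);ys,xs=np.nonzero(m);return (len(xs),round(xs.mean()+x0,1),round(ys.mean()+y0,1),xs.min()+x0,xs.max()+x0,ys.min()+y0,ys.max()+y0) if len(xs) else None
for fn in('s0.png','e_s.png'):
    print(fn,'oil',cen(fn,(120,160,230,280),(55,100,20),(85,255,255)),'block',cen(fn,(300,185,345,235),(3,120,60),(16,255,255)))
for fn in('d0.png','e_d.png'):
    print(fn,'oil',cen(fn,(180,140,225,180),(55,100,20),(85,255,255)),'block',cen(fn,(285,255,365,305),(3,120,60),(16,255,255)))
E
```

```text
s0.png oil (558, np.float64(174.1), np.float64(230.9), np.int64(162), np.int64(187), np.int64(213), np.int64(257)) block (742, np.float64(324.3), np.float64(203.6), np.int64(300), np.int64(344), np.int64(185), np.int64(222))
e_s.png oil (558, np.float64(174.0), np.float64(230.9), np.int64(162), np.int64(187), np.int64(213), np.int64(257)) block (698, np.float64(324.5), np.float64(204.5), np.int64(300), np.int64(344), np.int64(185), np.int64(222))
d0.png oil (393, np.float64(199.9), np.float64(165.4), np.int64(190), np.int64(211), np.int64(153), np.int64(176)) block (1530, np.float64(325.3), np.float64(282.8), np.int64(296), np.int64(364), np.int64(257), np.int64(304))
e_d.png oil (312, np.float64(197.9), np.float64(164.8), np.int64(190), np.int64(207), np.int64(153), np.int64(176)) block (1549, np.float64(325.9), np.float64(283.2), np.int64(296), np.int64(364), np.int64(257), np.int64(304))
```

Nothing has moved.

```bash
python3 -c "
from workcell import bot
print(bot.finish_job())"
```

```text
the job is handed in; nothing more can be done
None
```

The job is handed in at about 38 s: the tub is right down in the crate, the lid is seated flush on it, and the sander, oil bottle, sanding block and blank show no movement; I did not look at the discs again once the tub was in the crate.

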